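Present the ball tray to the reader and hold it level

TASK

Two equal trays stand on the bench: lift the one that has the steel ball lying loose in its round pocket by its upright fin, and carry it so level that the ball never leaves its pocket. At the tray reader, with the tray in the air and squarely facing it, push the middle of the tray's long edge gently against the rubber bumper until the spring plunger is fully home against its stop, and finish there without letting go: at the end the gripper still holds the tray level with the plunger pressed in. Leave the empty tray, the objective, the vial and the timer where they are and do not touch the ball.

Things in the scene. Friction and masses are not known exactly. Their poses are not given: they have to be found in the camera images.
- sample_tray: grey tray that carries the ball: plate 90 (x) by 136 (y) by 10 mm, round pockets 40 mm across, 3 mm deep at y = +43 and -43 mm; upright grip fin in the middle 12 mm thick (x), 34 mm wide (y), from a 15 mm high foot up to 60 mm above the underside. Origin: centre of the underside. About 0.22 kg. Flat on the bench, yaw within 0.4 rad. Long edges at x = +45 and -45 mm; either may push
- empty_tray: the other tray, of the same shape and size, both pockets empty; same frame. Not to be moved
- pocket (a point): point 18 mm above the underside of the sample tray, on the axis of its +y pocket (x 0, y 43 mm in the tray's frame): where the centre of the ball is when the ball lies in the middle of its pocket
- ball_center (a point): centre of the loose steel ball, 22 mm in diameter, about 44 g; it can roll up to 12 mm from the middle of its pocket and climbs out over the rim when the tray tips by more than about 0.6 rad
- reader: fixed white tray reader: box 95 mm deep (x), 90 mm wide, 115 mm high on a black foot; its front looks along its own -x, to the robot. Origin on the bench: front face about 6 mm behind it (+x), foot begins 15 mm before it (-x), a 26 mm round guide at 85 mm height ends 14 mm before it. Push along the reader's +x. Yaw within 0.35 rad
- bumper (a point): centre of the front face of the round black rubber bumper, 36 mm in diameter, facing the reader's -x, on the end of the plunger 85 mm above the bench; out, it stands 49 mm before the reader's origin
- plunger (a joint): slide of the spring plunger along the reader's +x, in m: 0 fully out, 0.016 fully home against its stop. The spring pushes back with 1 N when out and 4.2 N when home; beyond that the stop is hard
- objective: spare microscope objective standing upright, 24 mm across, 44 mm high; not to be moved
- drop_vial: small vial standing upright, 24 mm across, 48 mm high; not to be moved
- timer: flat bench timer, 64x62x15 mm; not to be moved

How it is judged:
By the outcome, as a careful person would: the job done as asked, in the order asked, and still so for the second after the job is handed in, while the arm keeps its last pose, push and grip.
It also fails if it takes over 54 s, if anything falls off the work surface, if the arm or the gripper's body presses on something with over 40 N, if the wrist force passes 120 N, or if a joint passes its speed limit or range.

ROBOT

A 6-joint arm with a two-finger parallel gripper is mounted at the origin on a cart in front of the work surface, level with it; the furniture and walls round the work are solid. World frame = base frame: x ahead of the robot, y to its left, z up, the work surface at z = 0. Lengths are in mm, angles in degrees, forces in N, time in s.
With the tool pointing down it reaches from about 350 to 850 mm from the base axis. Payload 8.1 kg.
Tool frame: the origin (TCP) lies at the very end of the fingers, on their centre line; the grasp point (between the pads) lies 19 mm behind it (r.grip_point_offset is the distance from the TCP to the grasp point, in mm); z points along the fingers, y is the line along which they close (so a half turn about z gives the same grasp; the last joint's range is limited). The gripper opens to 85 mm and grips with 20 to 120 N. Pads are 22 mm wide; open, the fingers measure 114 mm over their backs; the gripper's body (76 mm by 85 mm) begins 54 mm behind the grasp point. The pads swing forward as they close: fully open they stand 13 mm farther back than shut.
Start: joints at [-74.336, 7.471, 85.268, -0, 87.261, -4.893], TCP at [210.711, -561.789, 231.292] pointing down, gripper open.
Joint ranges: [-169.43, 169.43], [-51.17, 129.36], [1.28, 143.12], [-76.62, 256.62], [0, 156.53], [-152.29, 152.29]. Speed limits (degrees/s): [136.94, 136.94, 159.86, 180, 180, 180].

INTERFACE

Orientations are given as [roll, pitch, yaw] about the fixed x, y, z axes, in that order (R = Rz(yaw) Ry(pitch) Rx(roll)).
In Python, from bench import status, eyes, r gives the robot as it stands.
- The arm moves only by the shell command python3 -m handwheel 'ROWS' [FORCE]. ROWS is a JSON object whose one key "series" holds a list that holds one entry, the list of rows, each a list of 7 numbers: the shift along the tool's x, y, z in cm, then the turn, a rotation vector about the tool's x, y, z in rad, then the opening, from 0 (shut) to 1 (fully open). In form: {"series": [[[tx, ty, tz, rx, ry, rz, claw], ...]]}. A call has 1 to 12 rows; each row is the pose to reach, as a shift and turn from the pose commanded when the call began, along the tool's axes at that moment; what a row does not reach only later rows make up. A row lasts 1/8 s, in which the tool goes at most 62.5 mm and 10.7 degrees, less where a joint would pass 70% of its speed; a pose out of reach is approached as far as the arm can. A call with a gripper value outside its range is refused whole. The fingers move at their own pace and stop on an object; FORCE is the grip in N (left out, the last holds). Time passes only in rows, so rows that repeat a pose let the fingers close. It gives the time, the measured TCP pose, the force, the opening and the grip force at its end, in the units of the state.
- status.sense(): the state, without advancing time (a new reading comes with each control period).
- eyes.snapshot(name): name is "side" or "top" or "wrist"; returns a dict with "img" (480x640x3 uint8, red, green, blue), "mtx" (3x3 intrinsics, pixels), "R" (3x3) and "t" (3): a world point X has camera coordinates R X + t. Camera axes: x right, y down, z forward; pixel columns grow to the right and rows downward; lengths in mm; the calibration is good to about 2 mm. A picture is of the moment at which its call begins. There is no depth.
- r.hand_in(): hands the job in; it is judged then, once.
The state is a dict: "time": time; "joint_pos": joint angles; "qd": joint speeds; "joint_efforts": joint torques, N m; "tool_pos": TCP position; "tcp_rot": TCP orientation; "ft_force": force on the tool from outside, world axes, zero at the start; "wrist_torque": the same for the moment, N m; "finger_gap": finger opening in mm; "grip_force": force on a finger pad.
Only numpy, scipy, OpenCV 4.12 (cv2) and the standard library are available. Lean on these libraries where they do the work, as an engineer would, in place of code of your own. Each camera call takes 0.05 s, during which the arm holds its last target. There are 200 camera calls.

## Working session

There is one attempt and no reset: what is moved stays moved. The work goes in short steps, Python scripts to look and compute and a shell command to move; the robot and the scene stay as the last step left them, time stands still between calls to the robot, and variables do not carry over. Pictures are saved under pics/ and viewed, at most 10 in all, crops included, and the job is handed in when it is done.

```bash
mkdir -p pics; ls; python3 - <<'E'
from bench import status, eyes, r
import cv2, numpy as np
s=status.sense(); print({k:np.round(v,2) for k,v in s.items()})
for n in ("side","top"):
    d=eyes.snapshot(n); cv2.imwrite(f"pics/{n}0.png",d["img"][:,:,::-1]); np.savez(f"pics/{n}0.npz",**d)
    print(n,d["mtx"].tolist(),(-d["R"].T@d["t"]).round(1))
E
```

```text
pics
{'time': np.float64(0.0), 'joint_pos': array([-74.34,   7.51,  85.33,  -0.  ,  87.26,  -4.89]), 'qd': array([ 0.06,  0.01, -0.05, -0.03, -0.04, -0.08]), 'joint_efforts': array([ 0.000e+00, -5.694e+01, -5.006e+01, -0.000e+00,  1.000e-02,
       -0.000e+00]), 'tool_pos': array([ 210.54, -561.26,  230.26]), 'tcp_rot': array([-1.799e+02, -1.000e-02,  2.056e+01]), 'ft_force': array([-0.64,  0.47,  0.22]), 'wrist_torque': array([-0.03,  0.02,  0.02]), 'grip_force': np.float64(0.0), 'finger_gap': np.float64(85.8)}
side [[529.3176740982552, 0.0, 326.1246938749986], [0.0, 529.3176740982552, 239.2590445160193], [0.0, 0.0, 1.0]] [ 433.2 -903.8  571. ]
top [[494.7598548637133, 0.0, 321.67459721756967], [0.0, 494.7598548637133, 238.9515391726655], [0.0, 0.0, 1.0]] [ 430.6   56.6 1111. ]
```

View pics/top0.png

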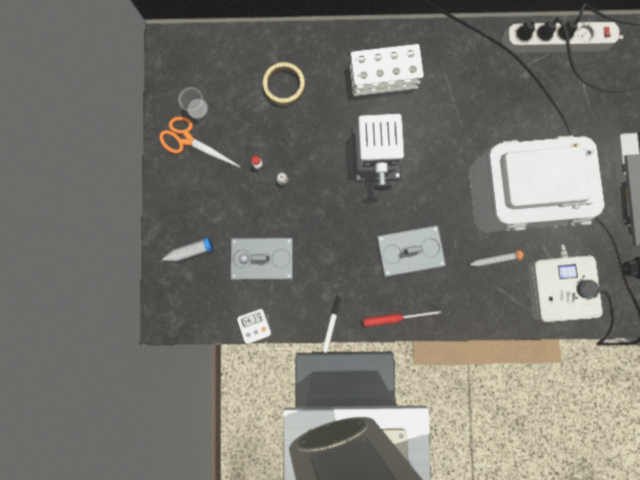

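View pics/side0.png

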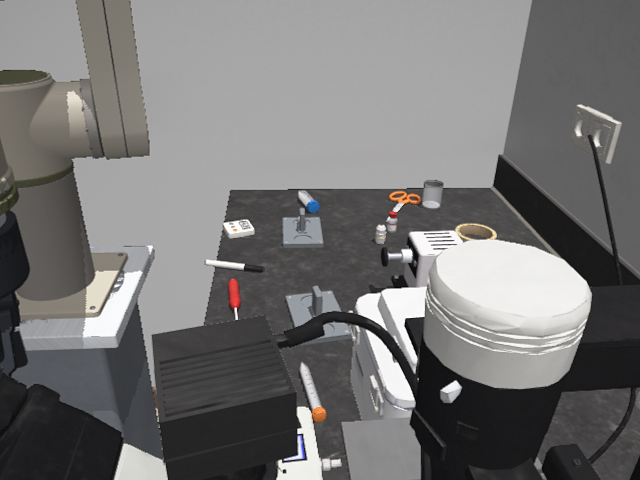

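The top view shows two trays, at about (262,258), possibly with a ball at (243,258), and at (411,251). The reader is at (380,140) with its front facing down in the image. The side view shows the far (left) tray at (303,231), the near one at (318,313), and the bumper at about (387,257). I'll zoom in on these next.

```bash
python3 - <<'E'
import cv2, numpy as np
t=cv2.imread("pics/top0.png"); s=cv2.imread("pics/side0.png")
z=lambda i,x,y,w,h:cv2.resize(i[y:y+h,x:x+w],(400,300),interpolation=cv2.INTER_CUBIC)
cv2.imwrite("pics/crop1.png",np.vstack([np.hstack([z(t,222,225,80,60),z(t,372,220,80,60)]),np.hstack([z(t,340,140,80,60),z(s,350,220,80,60)])]))
E
```

```text
(no output)
```

View pics/crop1.png

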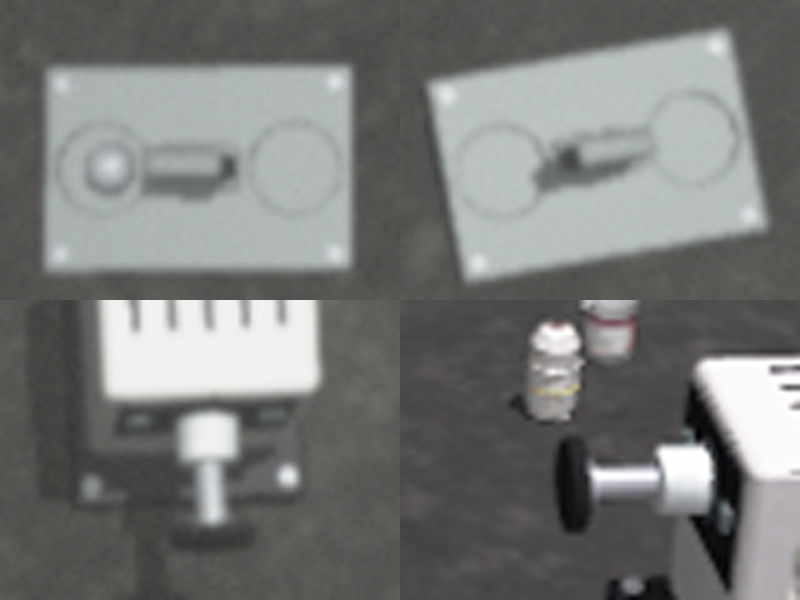

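The sample tray is the left one, with its ball in the left (+y) pocket at about (243,258) in the top view. The bumper disc is at about (382.4,187) in top and (384.4,257) in side. Next I'll measure.

```bash
cat > h.py <<'E'
import cv2, numpy as np
from scipy import ndimage
def ray(d,uv):
    v=np.linalg.inv(d["mtx"])@np.array([uv[0],uv[1],1.]); v=d["R"].T@v
    return -d["R"].T@d["t"], v/np.linalg.norm(v)
def plane(d,uv,z):
    c,v=ray(d,uv); return c+v*(z-c[2])/v[2]
def tri(*obs):
    A=np.zeros((3,3));b=np.zeros(3)
    for d,uv in obs:
        c,v=ray(d,uv); P=np.eye(3)-np.outer(v,v); A+=P;b+=P@c
    X=np.linalg.solve(A,b)
    return X,[round(float(np.linalg.norm((np.eye(3)-np.outer(v,v))@(X-c))),1) for c,v in (ray(d,uv) for d,uv in obs)]
def blob(m,seed):
    m=cv2.morphologyEx(m.astype(np.uint8),cv2.MORPH_CLOSE,np.ones((7,7)))
    n,l=cv2.connectedComponents(m); k=l[seed[1],seed[0]]
    c,_=cv2.findContours((l==k).astype(np.uint8),cv2.RETR_EXTERNAL,cv2.CHAIN_APPROX_NONE)
    return max(c,key=cv2.contourArea)
E
python3 - <<'E'
from h import *
T=dict(np.load("pics/top0.npz"));S=dict(np.load("pics/side0.npz"))
g=cv2.cvtColor(T["img"],cv2.COLOR_RGB2GRAY); gs=cv2.cvtColor(S["img"],cv2.COLOR_RGB2GRAY)
for nm,seed in (("sample",(275,268)),("empty",(411,265))):
    c=blob(g>105,seed); P=np.array([plane(T,p,10)[:2] for p in c[:,0]+0.0],np.float32)
    R=cv2.minAreaRect(P); print(nm,"z10:",np.round(R[0],1),np.round(R[1],1),round(R[2],2),len(c))
c=blob(g>190,(380,125)); P=np.array([plane(T,p,115)[:2] for p in c[:,0]],np.float32)
R=cv2.minAreaRect(P); print("reader roof",np.round(R[0],1),np.round(R[1],1),round(R[2],2))
# bumper in side: dark blob
n=(S["img"].max(2)<45)[238:278,377:392]; 
l,k=ndimage.label(n); i=np.argmax(ndimage.sum(n,l,range(1,k+1)))+1; ys,xs=np.where(l==i)
us=(xs.mean()+377,ys.mean()+238); print("side bump",us,(xs.min()+377,xs.max()+377,ys.min()+238,ys.max()+238))
m=(T["img"].max(2)<40)[183:192,370:396]; ys,xs=np.where(m); print("top bump",xs.mean()+370,ys.mean()+183,xs.min()+370,xs.max()+370,ys.min()+183,ys.max()+183)
print("bumper tri",tri((T,(382.4,186.7)),(S,us)))
print("ball z18",plane(T,(243.7,258.3),18), "vial/obj",plane(T,(257,162),30),plane(T,(282,179),30),"timer",plane(T,(254,326),15))
t=S["img"][195:255,270:350,::-1]; u=S["img"][225:285,360:440,::-1]; w=T["img"][170:200,360:400,::-1]
z=lambda i:cv2.resize(i,(400,300),interpolation=cv2.INTER_CUBIC)
cv2.imwrite("pics/crop2.png",np.hstack([z(t),z(w)]))
E
```

```text
sample z10: [484.8 202.7] [138.5  93.6] 89.18 203
empty z10: [ 496.3 -131.8] [ 94.4 139.6] 9.29 199
reader roof [700.6 -59.3] [143.7  86.7] 1.89
side bump (np.float64(383.7525773195876), np.float64(257.4329896907216)) (np.int64(381), np.int64(387), np.int64(248), np.int64(266))<stdin>:13: RuntimeWarning: Mean of empty slice.
  ret = ret.dtype.type(ret / rcount)
Traceback (most recent call last):
ValueError: zero-size array to reduction operation minimum which has no identity
```

```bash
python3 - <<'E'
from h import *
T=dict(np.load("pics/top0.npz"));S=dict(np.load("pics/side0.npz"))
g=cv2.cvtColor(T["img"],cv2.COLOR_RGB2GRAY)
m=g>190
L=[];Rr=[]
for y in range(124,154):
    xs=np.where(m[y,345:420])[0]+345; L.append(plane(T,(xs.min()-.5,y),115)[:2]); Rr.append(plane(T,(xs.max()+.5,y),115)[:2])
for A in (L,Rr):
    A=np.array(A); p=np.polyfit(A[:,0],A[:,1],1); print("side edge yaw",np.degrees(np.arctan(p[0])),"y at x=640",np.polyval(p,640), A[0],A[-1])
F=[]
for x in range(364,399):
    if 372<x<391: continue
    ys=np.where(m[115:175,x])[0]+115; F.append(plane(T,(x,ys.max()+.5),115)[:2])
F=np.array(F);p=np.polyfit(F[:,1],F[:,0],1); print("front edge yaw",-np.degrees(np.arctan(p[0])),F[0],F[-1])
gg=g[180:194,366:400]; print(gg[:,::2])
us=(383.75,257.4); print("bumper tri",tri((T,(382.4,186.7)),(S,us)))
print("ball z18",plane(T,(243.7,258.3),18), "vial/obj",plane(T,(257,162),30),plane(T,(282,179),30),"timer",plane(T,(254,326),15))
# fin top centre in top view: bright area crop
t=S["img"][195:255,270:350,::-1]; w=T["img"][170:200,360:400,::-1]
z=lambda i:cv2.resize(i,(400,300),interpolation=cv2.INTER_CUBIC)
cv2.imwrite("pics/crop2.png",np.hstack([z(t),z(w)]))
E
```

```text
side edge yaw 1.6592603593899513 y at x=640 -17.679411506809746 [752.70296907 -13.25963696] [691.77591177 -16.10073775]
side edge yaw 1.5026167621313493 y at x=640 -104.17076088717145 [ 751.13601344 -101.67996816] [ 690.27458756 -104.06394638]
front edge yaw -14.516634161569407 [680.18327001 -23.01946621] [645.79132634 -91.59706147]
[[ 61  64  60  60  65  68  82 160 218 153  75  72  73  72  71  69  75]
 [ 63  65  63  63  68  71  80 158 220 166  83  80  86  83  84  83  87]
 [ 65  70  71  72  72  78  88 159 221 172  94  88  94  93  91  91  90]
 [ 69  71  71  69  72  86  99 153 212 159 100  85  91  90  94  90  93]
 [ 69  68  71  71  74  80  93 129 167 127  90  78  84  90  94  86  89]
 [ 74  69  69  68  67  71  79  88 101  84  75  71  72  89  90  85  91]
 [ 73  69  69  72  64  64  67  66  70  67  68  63  68  86  92  87  92]
 [ 77  70  69  73  62  60  62  59  60  61  59  60  69  86  89  91  95]
 [ 84  67  65  78  62  57  57  56  58  57  57  61  72  84  92  94  94]
 [ 82  70  67  76  70  60  61  59  59  63  64  68  77  89  91  95  93]
 [ 80  66  64  73  79  75  75  68  72  74  77  81  84  89  93  93  91]
 [ 81  69  64  70  88  85  85  82  82  83  84  84  85  90  93  91  89]
 [ 83  69  67  69  84  88  86  82  83  84  84  85  87  88  93  90  88]
 [ 82  71  68  67  84  86  85  85  88  86  86  83  84  90  92  90  89]]
bumper tri (array([624.23042435, -62.29633172,  85.59441518]), [2.5, 2.5])
ball z18 [484.1625702  240.12820639  18.        ] vial/obj [697.5860167  208.29712211  30.        ] [658.28805156 152.88752188  30.        ] timer [335.40247782 218.11245783  15.        ]
```

View pics/crop2.png

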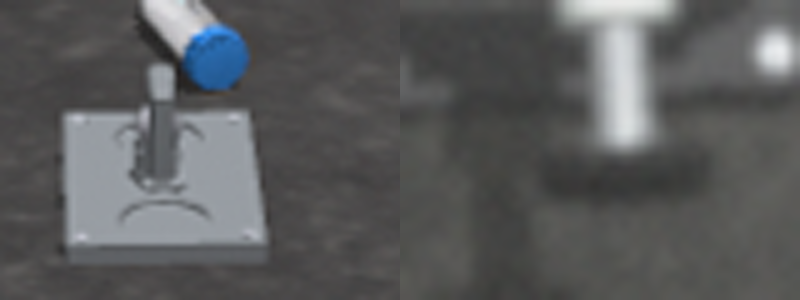

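The side crop shows the fin of the sample tray with its top at about (302,211). The top crop shows the bumper disc spanning x 374–391 at row 187, on its plunger. I'm moving above the sample tray.

```bash
python3 -m handwheel '{"series": [[[52.5,-62,0,0,0,-1.197,1],[52.5,-62,0,0,0,-1.197,1],[52.5,-62,0,0,0,-1.197,1],[52.5,-62,0,0,0,-1.197,1],[52.5,-62,0,0,0,-1.197,1],[52.5,-62,0,0,0,-1.197,1],[52.5,-62,0,0,0,-1.197,1],[52.5,-62,0,0,0,-1.197,1],[52.5,-62,0,0,0,-1.197,1],[52.5,-62,0,0,0,-1.197,1],[52.5,-62,0,0,0,-1.197,1],[52.5,-62,0,0,0,-1.197,1]]]}'
```

```text
time: 1.6
tool_pos: [463.7, 146.5, 231.1]
tcp_rot: [180.0, 0.0, 89.2]
ft_force: [0.4, -1.8, 0.5]
finger_gap: 85.4
grip_force: 0.0
```

```bash
python3 -m handwheel '{"series": [[[5.7,2.05,0,0,0,0,1],[5.7,2.05,0,0,0,0,1],[5.7,2.05,0,0,0,0,1]]]}'; python3 - <<'E'
from h import *
from bench import status, eyes
d=eyes.snapshot("wrist"); np.savez("pics/w1.npz",**d); cv2.imwrite("pics/w1.png",d["img"][:,:,::-1])
print(status.sense()["tool_pos"],(-d["R"].T@d["t"]).round(1))
T=dict(np.load("pics/top0.npz"));S=dict(np.load("pics/side0.npz"))
print("fin top tri",tri((T,(258.8,257.6)),(S,(302.2,211.0))))
E
```

```text
time: 1.98
tool_pos: [484.4, 200.8, 230.6]
tcp_rot: [-179.9, 0.1, 89.2]
ft_force: [-0.6, -0.1, -0.4]
finger_gap: 85.6
grip_force: 0.0
[484.52895364 200.15595827 230.99563743] [486.3 283.7 373.5]
fin top tri (array([482.23483845, 200.84219128,  60.39798413]), [0.9, 0.9])
```

View pics/w1.png

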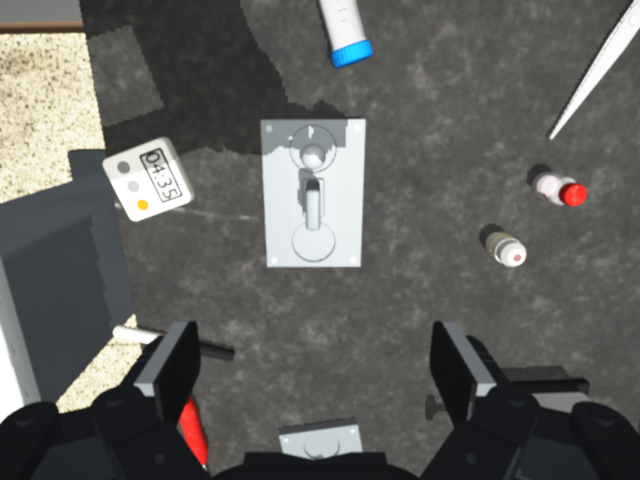

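The wrist view shows the tray corners at (262,120), (366,119), (361,267) and (267,267). The fin's top face runs from about (313,188) to (313,229), and the ball is at (312,155).

```bash
python3 - <<'E'
from h import *
W=dict(np.load("pics/w1.npz"));T=dict(np.load("pics/top0.npz"))
C=[plane(W,p,10)[:2] for p in [(262,119.5),(366,118.5),(361.5,267),(267,267)]]
print(np.round(C,1),np.mean(C,0)); a=np.array(C)
v=(a[0]+a[1]-a[2]-a[3]); u=a[1]+a[2]-a[0]-a[3]; print("yaw",np.degrees(np.arctan2(-v[0],v[1])),np.degrees(np.arctan2(u[1],u[0])))
print("fin top",[plane(W,p,60)[:2].round(1) for p in [(313.5,190),(313.5,209),(313.5,229)]])
print("tri fin",tri((T,(258.8,257.6)),(W,(313.5,209))))
g=cv2.cvtColor(W["img"],cv2.COLOR_RGB2GRAY); print(g[180:234:4,300:328:2])
print("ball",plane(W,(312,155),18))
E
```

```text
[[440.2 271.9]
 [529.6 271.5]
 [528.8 133.8]
 [437.3 135.1]] [483.97742586 203.06177905]
yaw -0.7609171326701994 -0.554712180713852
fin top [array([483.9, 220.1]), array([483.7, 204.8]), array([483.4, 188.2])]
tri fin (array([483.60282458, 202.26168487,  49.98254476]), [0.0, 0.0])
[[142 122 127 126  99  85  85  85  97 168 227 219 227 242]
 [147 120 136 101  71  72  73  72  72  79 227 234 219 242]
 [145 119 130  89  75  79  79  79  78  75 216 234 219 242]
 [139 118 127 136 186 205 214 219 220 185 205 234 220 242]
 [137 118 127 155 209 229 235 241 242 210 207 233 219 241]
 [137 118 125 154 208 229 235 240 241 208 205 232 219 241]
 [169 118 124 152 207 228 234 240 240 206 204 231 220 241]
 [237 176 123 151 205 228 234 238 238 205 204 230 219 240]
 [237 194 175 158 204 227 233 237 237 204 203 230 218 240]
 [237 223 211 165 202 226 232 235 236 203 188 223 233 241]
 [237 237 231 166 201 226 230 234 234 203 200 238 240 241]
 [229 224 225 165 200 224 229 232 233 203 196 232 224 229]
 [236 237 236 199 192 212 216 220 223 200 227 239 240 239]
 [236 236 236 237 237 237 237 238 238 239 239 239 239 240]]
ball [482.76580189 242.19831349  18.        ]
```

```bash
python3 -m handwheel '{"series": [[[0.25,-0.05,6,0,0,0,1],[0.25,-0.05,12,0,0,0,1],[0.25,-0.05,17,0,0,0,1],[0.25,-0.05,19.5,0,0,0,1],[0.25,-0.05,20.5,0,0,0,1],[0.25,-0.05,20.8,0,0,0,1],[0.25,-0.05,20.8,0,0,0,1]]]}' 60; python3 - <<'E'
from h import *
from bench import status, eyes
d=eyes.snapshot("wrist"); cv2.imwrite("pics/w2.png",d["img"][:,:,::-1])
print(status.sense()["tool_pos"])
E
```

```text
time: 2.9
tool_pos: [485.6, 203.5, 24.8]
tcp_rot: [179.9, -0.0, 89.1]
ft_force: [-0.1, 0.9, 0.7]
finger_gap: 85.4
grip_force: 0.0
[485.658326   203.65361083  24.89553873]
```

View pics/w2.png

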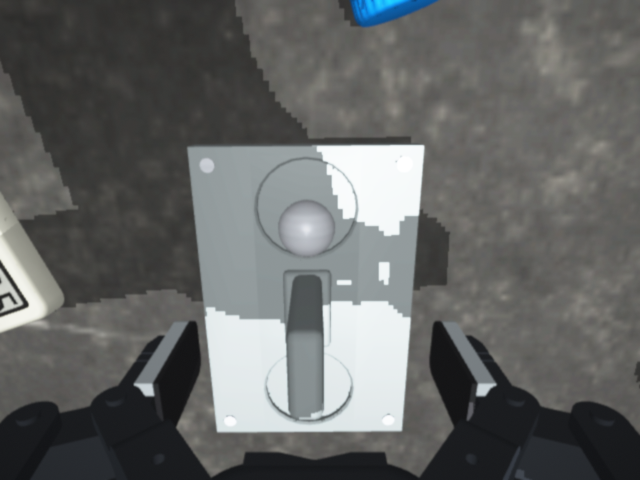

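The wrist view shows the fin centred at about column 305, between finger pads whose midpoint is about column 316. The ball lies in its pocket at (306,228). I'll shift about 2.5 mm toward -x, then close.

```bash
python3 -m handwheel '{"series": [[[0,-0.25,0.15,0,0,0,1],[0,-0.25,0.15,0,0,0,0.3],[0,-0.25,0.15,0,0,0,0.2],[0,-0.25,0.15,0,0,0,0],[0,-0.25,0.15,0,0,0,0],[0,-0.25,0.15,0,0,0,0],[0,-0.25,0.15,0,0,0,0],[0,-0.25,0.15,0,0,0,0],[0,-0.25,0.15,0,0,0,0]]]}' 60;  python3 -m handwheel '{"series": [[[0,0,0,0,0,0,0],[0,0,0,0,0,0,0],[0,0,0,0,0,0,0]]]}' 60
```

```text
time: 4.08
tool_pos: [482.1, 203.6, 21.9]
tcp_rot: [180.0, -0.0, 89.1]
ft_force: [0.6, 0.5, 0.4]
finger_gap: 11.4
grip_force: 59.0
time: 4.45
tool_pos: [482.1, 203.6, 21.9]
tcp_rot: [180.0, -0.0, 89.1]
ft_force: [1.1, -0.2, 2.0]
finger_gap: 11.2
grip_force: 59.0
```

```bash
python3 -m handwheel '{"series": [[[0,0,-0.1,0,0,0,0],[0,0,-0.4,0,0,0,0],[0,0,-0.9,0,0,0,0],[0,0,-1.6,0,0,0,0],[0,0,-2.5,0,0,0,0],[0,0,-3.5,0,0,0,0],[0,0,-4.5,0,0,0,0],[0,0,-5.5,0,0,0,0],[0,0,-6.5,0,0,0,0],[0,0,-7.3,0,0,0,0],[0,0,-7.8,0,0,0,0],[0,0,-8.0,0,0,0,0]]]}' 70; python3 -m handwheel '{"series": [[[0,0,0,0,0,0,0],[0,0,0,0,0,0,0]]]}' ; python3 - <<'E'
from h import *
from bench import status, eyes
d=eyes.snapshot("wrist"); cv2.imwrite("pics/w3.png",d["img"][:,:,::-1])
s=eyes.snapshot("side"); z=cv2.resize(s["img"][130:250,230:390,::-1],(640,480),interpolation=cv2.INTER_CUBIC)
cv2.imwrite("pics/ws3.png",np.hstack([cv2.resize(d["img"][:,:,::-1],(400,300)),cv2.resize(z,(400,300))]))
E
```

```text
time: 5.95
tool_pos: [482.0, 203.6, 102.1]
tcp_rot: [180.0, -0.0, 89.1]
ft_force: [-0.1, -0.3, -3.0]
finger_gap: 11.4
grip_force: 68.1
time: 6.2
tool_pos: [481.6, 203.5, 101.4]
tcp_rot: [-180.0, 0.0, 89.1]
ft_force: [0.4, 0.2, -2.9]
finger_gap: 11.3
grip_force: 68.1
```

View pics/ws3.png

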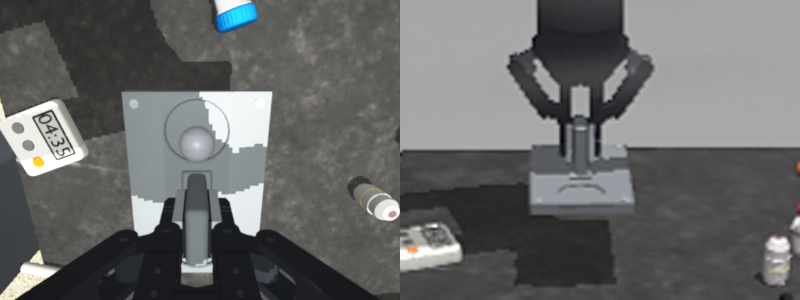

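The left view shows the tray hanging level with the ball in its pocket at (196,145), and the side view on the right confirms it is level. I'm carrying it to about 35 mm before the bumper, in two gentle calls.

```bash
python3 -m handwheel '{"series": [[[-0.3,0.07,0,0,0,0,0],[-1.0,0.23,0,0,0,0,0],[-2.1,0.49,0,0,0,0,0],[-3.6,0.84,0,0,0,0,0],[-5.25,1.22,0,0,0,0,0],[-6.9,1.6,0,0,0,0,0],[-8.55,1.99,0,0,0,0,0],[-10.15,2.36,0,0,0,0,0],[-11.45,2.66,0,0,0,0,0],[-12.45,2.89,0,0,0,0,0],[-13.05,3.03,0,0,0,0,0],[-13.35,3.1,0,0,0,0,0]]]}'; python3 -m handwheel '{"series": [[[-0.3,0.07,0,0,0,-0.002,0],[-1.0,0.23,0,0,0,-0.005,0],[-2.1,0.49,0,0,0,-0.01,0],[-3.6,0.84,0,0,0,-0.014,0],[-5.25,1.22,0,0,0,-0.018,0],[-6.9,1.6,0,0,0,-0.023,0],[-8.55,1.99,0,0,0,-0.028,0],[-10.15,2.36,0,0,0,-0.033,0],[-11.45,2.66,0,0,0,-0.037,0],[-12.45,2.89,0,0,0,-0.041,0],[-13.05,3.03,0,0,0,-0.043,0],[-13.35,3.1,0,0,0,-0.044,0]]]}';  python3 -m handwheel '{"series": [[[0,0,0,0,0,0,0],[0,0,0,0,0,0,0]]]}' ; python3 - <<'E'
from h import *
from bench import status, eyes
d={}
for n in ("top","side","wrist"):
    d[n]=eyes.snapshot(n); np.savez(f"pics/{n}4.npz",**d[n])
z=lambda i,w,h:cv2.resize(i[:,:,::-1],(w,h),interpolation=cv2.INTER_CUBIC)
cv2.imwrite("pics/v4.png",np.hstack([z(d["wrist"]["img"],400,300),z(d["side"]["img"][200:290,310:430],400,300)]))
cv2.imwrite("pics/v4.png",np.vstack([cv2.imread("pics/v4.png"),np.hstack([z(d["top"]["img"][150:240,340:460],400,300),np.zeros((300,400,3),np.uint8)])]))
E
```

```text
time: 7.8
tool_pos: [511.0, 69.4, 101.8]
tcp_rot: [-180.0, -0.0, 89.1]
ft_force: [0.3, 0.4, -2.8]
finger_gap: 11.3
grip_force: 68.1
time: 9.3
tool_pos: [539.9, -64.5, 101.7]
tcp_rot: [-180.0, -0.0, 91.7]
ft_force: [-0.8, -0.4, -2.8]
finger_gap: 11.3
grip_force: 68.1
time: 9.55
tool_pos: [539.8, -64.0, 101.8]
tcp_rot: [-180.0, -0.0, 91.7]
ft_force: [-0.8, 0.1, -3.3]
finger_gap: 11.2
grip_force: 68.1
```

View pics/v4.png

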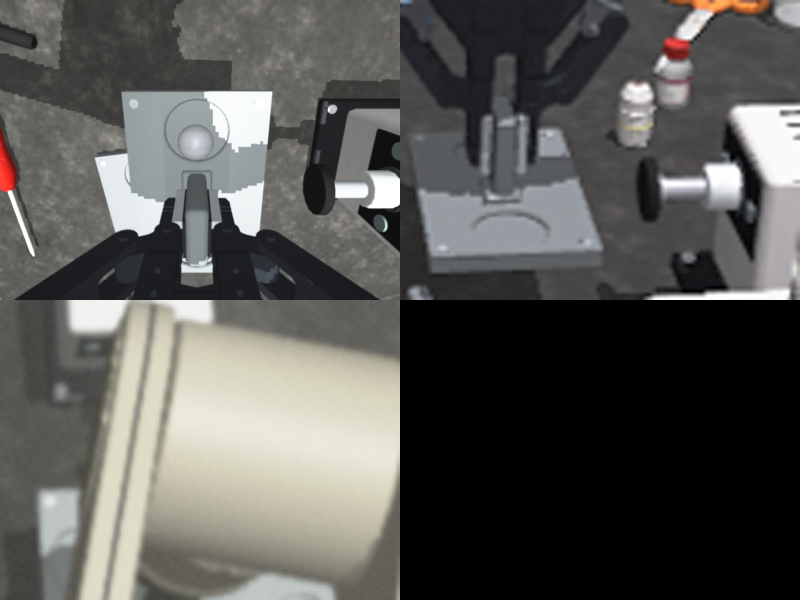

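The wrist view shows the bumper disc at about (509,302) in full pixels. The tray is level in front of it, with corners at (195,147) and (435,147), and the ball is in its pocket at (312,227). In the side view the bumper is at about (385,256). The top view is blocked by the arm.

```bash
python3 - <<'E'
from h import *
W=dict(np.load("pics/wrist4.npz"));S=dict(np.load("pics/side4.npz"))
def dark(d,x0,x1,y0,y1,th):
    n=(d["img"].max(2)<th)[y0:y1,x0:x1]; l,k=ndimage.label(n); i=np.argmax(ndimage.sum(n,l,range(1,k+1)))+1
    ys,xs=np.where(l==i); return (xs.mean()+x0,ys.mean()+y0),(xs.min()+x0,xs.max()+x0,ys.min()+y0,ys.max()+y0)
bw,ew=dark(W,478,545,255,350,45); bs,es=dark(S,377,392,238,278,45); print(bw,ew,bs,es)
print("bumper disc",tri((W,bw),(S,bs)))
print("disc front at z=85 leftmost wrist",plane(W,(ew[0],bw[1]),85))
for w,s in (((435,147),(358.6,238.4)),((195,147),(313,239.9)),((213,165),(316,240.8)),((414.5,165),(355.9,240.2))):
    print(tri((W,w),(S,s)))
C=[plane(W,p,90)[:2] for p in ((195.5,147),(434.5,147))]; print(np.round(C,1))
m=cv2.cvtColor(W["img"],cv2.COLOR_RGB2GRAY)[:, 425:445]; 
for y in (160,200,240,280,320,360): 
    row=cv2.GaussianBlur(W["img"],(3,3),0)[y,400:450].max(1).astype(int); print(y,400+int(np.argmin(np.diff(row))),end=' ')
E
```

```text
(np.float64(508.53219156359023), np.float64(292.97399302251824)) (np.int64(485), np.int64(540), np.int64(255), np.int64(342)) (np.float64(383.7368421052632), np.float64(257.2526315789474)) (np.int64(381), np.int64(387), np.int64(248), np.int64(265))
bumper disc (array([624.03949637, -57.02370752,  83.16378998]), [1.3, 1.3])
disc front at z=85 leftmost wrist [614.28767654 -56.65438605  85.        ]
(array([583.41633136,   5.13271186,  90.32484239]), [0.2, 0.2])
(array([493.80411956,   2.50400948,  90.12390129]), [0.1, 0.1])
(array([499.81334576,  -3.73643217,  91.16767353]), [0.5, 0.5])
(array([576.87439281,  -1.78992563,  90.05363132]), [0.5, 0.5])
[[493.8   2.5]
 [583.2   5.1]]
160 434 200 430 240 426 280 422 320 419 360 415
```

```bash
python3 - <<'E'
from h import *
W=dict(np.load("pics/wrist4.npz"));S=dict(np.load("pics/side4.npz"))
n=(W["img"].max(2)<60)[240:360,470:550].astype(np.uint8); n=cv2.morphologyEx(n,cv2.MORPH_OPEN,np.ones((9,9)))
l,k=ndimage.label(n); print(ndimage.find_objects(l))
c,_=cv2.findContours(n,0,1); c=max(c,key=cv2.contourArea); h=cv2.convexHull(c); e=cv2.fitEllipse(h); print(e)
bw=(e[0][0]+470,e[0][1]+240); print(bw,tri((W,bw),(S,(383.74,257.25))))
for x in (618,620,624): 
    for y in (-56,-60,-64):
        p=W["mtx"]@(W["R"]@np.array([x,y,85.])+W["t"]); print(x,y,(p[:2]/p[2]).round(1),end=' ')
# tangent points of disc rim
E
```

```text
[(slice(0, 7, None), slice(27, 36, None)), (slice(0, 103, None), slice(15, 74, None))]
((47.45427703857422, 48.282676696777344), (62.870872497558594, 113.2320556640625), 11.061572074890137)
(517.4542770385742, 288.28267669677734) (array([625.96135803, -54.66979714,  82.65110524]), [2.9, 2.9])
618 -56 [493.7 291.8] 618 -60 [492.2 300.1] 618 -64 [490.6 308.3] 620 -56 [498.3 292. ] 620 -60 [496.7 300.2] 620 -64 [495.2 308.4] 624 -56 [507.5 292.2] 624 -60 [505.8 300.5] 624 -64 [504.2 308.6]
```

Tray axis, height (underside at 80 mm) and yaw all match the bumper within about 1–2 mm. Approaching along tool +y.

```bash
python3 -m handwheel '{"series": [[[0,0.1,0,0,0,0,0],[0,0.3,0,0,0,0,0],[0,0.7,0,0,0,0,0],[0,1.1,0,0,0,0,0],[0,1.5,0,0,0,0,0],[0,1.9,0,0,0,0,0],[0,2.3,0,0,0,0,0],[0,2.6,0,0,0,0,0],[0,2.8,0,0,0,0,0],[0,2.9,0,0,0,0,0],[0,2.9,0,0,0,0,0]]]}'; python3 -m handwheel '{"series": [[[0,0.05,0,0,0,0,0],[0,0.15,0,0,0,0,0],[0,0.25,0,0,0,0,0],[0,0.35,0,0,0,0,0],[0,0.45,0,0,0,0,0],[0,0.55,0,0,0,0,0],[0,0.65,0,0,0,0,0],[0,0.75,0,0,0,0,0],[0,0.85,0,0,0,0,0],[0,0.95,0,0,0,0,0],[0,1,0,0,0,0,0],[0,1,0,0,0,0,0]]]}'
```

```text
time: 11.08
tool_pos: [568.9, -63.5, 101.8]
tcp_rot: [-180.0, -0.0, 91.7]
ft_force: [0.9, 0.6, -3.1]
finger_gap: 11.5
grip_force: 68.1
time: 12.58
tool_pos: [578.8, -63.2, 101.7]
tcp_rot: [-180.0, -0.0, 91.7]
ft_force: [-1.5, 0.9, -2.4]
finger_gap: 11.0
grip_force: 68.2
```

```bash
python3 -m handwheel '{"series": [[[0,0.1,0,0,0,0,0],[0,0.2,0,0,0,0,0],[0,0.3,0,0,0,0,0],[0,0.4,0,0,0,0,0],[0,0.5,0,0,0,0,0],[0,0.6,0,0,0,0,0],[0,0.6,0,0,0,0,0]]]}';python3 -m handwheel '{"series": [[[0,0.1,0,0,0,0,0],[0,0.2,0,0,0,0,0],[0,0.3,0,0,0,0,0],[0,0.3,0,0,0,0,0]]]}'; python3 - <<'E'
from h import *
from bench import status, eyes
d={}
for n in ("side","wrist"):
    d[n]=eyes.snapshot(n); np.savez(f"pics/{n}5.npz",**d[n])
print([status.sense()["ft_force"].round(1) for _ in range(2)])
z=lambda i,w,h:cv2.resize(i[:,:,::-1],(w,h),interpolation=cv2.INTER_CUBIC)
cv2.imwrite("pics/v5.png",np.hstack([z(d["wrist"]["img"],400,300),z(d["side"]["img"][200:290,310:430],400,300)]))
E
```

```text
time: 13.45
tool_pos: [584.9, -63.0, 101.7]
tcp_rot: [-180.0, -0.0, 91.7]
ft_force: [-2.7, 0.5, -2.4]
finger_gap: 11.4
grip_force: 68.3
time: 13.95
tool_pos: [587.9, -63.0, 101.7]
tcp_rot: [-180.0, -0.0, 91.7]
ft_force: [-3.5, -0.3, -1.7]
finger_gap: 11.5
grip_force: 68.3
[array([-2.9,  0.8, -2. ]), array([-2.9,  0.8, -2. ])]
```

View pics/v5.png

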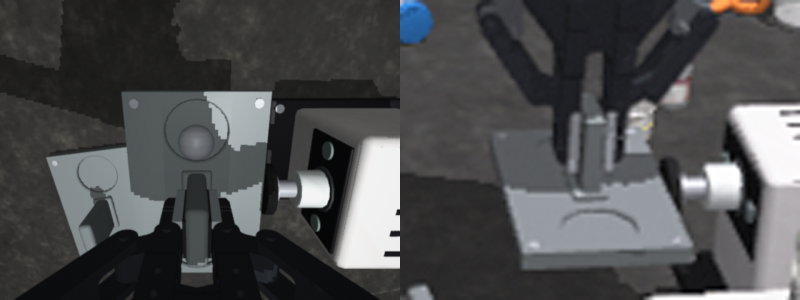

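The tray edge is squarely on the bumper, with the plunger partly in and the ball in its pocket at (196,142) in the crop. Continuing in small steps and watching the force.

```bash
python3 -m handwheel '{"series": [[[0,0.1,0,0,0,0,0],[0,0.2,0,0,0,0,0],[0,0.3,0,0,0,0,0],[0,0.4,0,0,0,0,0],[0,0.4,0,0,0,0,0]]]}' 80;python3 -m handwheel '{"series": [[[0,0.05,0,0,0,0,0],[0,0.1,0,0,0,0,0],[0,0.1,0,0,0,0,0],[0,0.1,0,0,0,0,0]]]}'; python3 -m handwheel '{"series": [[[0,0.05,0,0,0,0,0],[0,0.1,0,0,0,0,0],[0,0.1,0,0,0,0,0],[0,0.1,0,0,0,0,0]]]}'
```

```text
time: 14.68
tool_pos: [591.9, -62.8, 101.8]
tcp_rot: [-180.0, -0.0, 91.7]
ft_force: [-4.0, -0.2, -1.6]
finger_gap: 11.2
grip_force: 77.9
time: 15.18
tool_pos: [592.2, -62.8, 101.8]
tcp_rot: [-179.9, -0.0, 91.7]
ft_force: [-8.4, -0.6, 1.5]
finger_gap: 11.1
grip_force: 78.4
time: 15.68
tool_pos: [592.3, -62.8, 101.8]
tcp_rot: [-179.8, -0.0, 91.7]
ft_force: [-13.0, 0.5, 4.9]
finger_gap: 11.2
grip_force: 79.0
```

The stop has been reached: force rose sharply while the TCP stood still. I'll ease back slightly to a gentle hold and verify.

```bash
python3 -m handwheel '{"series": [[[0,-0.05,0,0,0,0,0],[0,-0.08,0,0,0,0,0],[0,-0.08,0,0,0,0,0],[0,-0.08,0,0,0,0,0],[0,-0.08,0,0,0,0,0],[0,-0.08,0,0,0,0,0]]]}'; python3 - <<'E'
from h import *
from bench import status, eyes
d={n:eyes.snapshot(n) for n in ("side","wrist")}
s=status.sense(); print(s["ft_force"].round(1),s["tool_pos"].round(1),s["tcp_rot"].round(2))
z=lambda i,w,h:cv2.resize(i[:,:,::-1],(w,h),interpolation=cv2.INTER_CUBIC)
cv2.imwrite("pics/v6.png",np.hstack([z(d["wrist"]["img"],400,300),z(d["side"]["img"][200:290,310:430],400,300)]))
E
```

```text
time: 16.42
tool_pos: [592.2, -62.8, 101.8]
tcp_rot: [-179.9, -0.0, 91.7]
ft_force: [-8.7, 0.6, 1.9]
finger_gap: 11.2
grip_force: 78.5
[-8.7  0.5  1.5] [592.2 -62.8 101.8] [-1.7989e+02 -1.0000e-02  9.1660e+01]
```

View pics/v6.png

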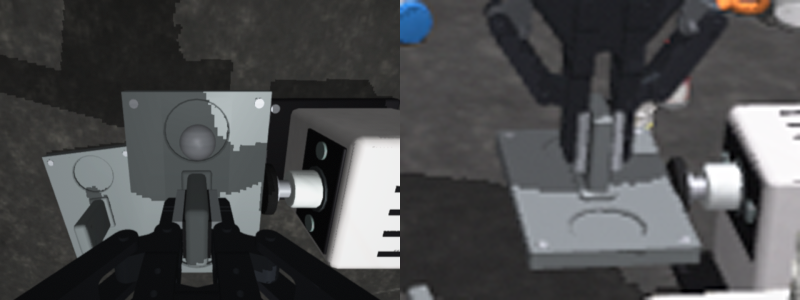

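The tray is held level with the ball in its pocket at (197,142) in the crop. The plunger is against its stop with about 8.7 N of push, after about 15–16 mm of travel. Handing in.

```bash
python3 -c "
from bench import r
print(r.hand_in())"
```

```text
the job is handed in; nothing more can be done
None
```

The job is handed in: the gripper still holds the ball tray level, pressing the bumper at about 8.7 N with the plunger at its stop, and the ball was in its pocket in the last picture; no verdict came back.

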